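# Screw the tap spout on until its nozzle stands over the mug

### The job

Fit the loose steel spout onto the tap pillar and screw it round until its nozzle stands over the middle of the mug. Set it over the pin with the nozzle a quarter to a third of a turn counter-clockwise of the mug (seen from above), press lightly while turning it until its four tongues drop fully into the notches of the threaded collar, pause a moment, then, without lifting it out again, screw it clockwise together with the collar and stop over the mug, as there is no stop to turn against. Leave it seated and upright, never press or force it hard, and do not shift the mug or the other things.

Things in the scene. Friction and masses are not known exactly. Their poses are not given: they have to be found in the camera images.
- spout: Loose steel tap spout, 0.22 kg, standing upright on the table on four tongues and its nozzle. Origin on the hub's axis, level with the tongues' feet; z up, x along the tube to the nozzle. Flange 64 mm wide at heights 8-14 mm; hub 36 mm up to 57 mm; blind bore from below 18.8 mm wide, heights 8-52 mm. Tongues under the flange at x = +-27 and y = +-27 mm, 7 mm wide, 8 mm radially, 8 mm tall.
- wing (a point): Where to grip the spout: centre of the flat upright wing on top of its hub, on the hub's axis, 78 mm above the spout's origin. The wing is 12 mm thick along the spout's y, 56 mm long along its x, and spans heights 57 to 93 mm.
- nozzle (a point): Mouth of the spout's nozzle, 100 mm from the hub's axis along the spout's x, level with the feet of the tongues. The nozzle is 21 mm wide and points down; its tube is 15 mm thick, centre at height 36 mm.
- pillar: Fixed steel tap pillar, foot 88 mm wide, column 40-46 mm, with a collar and a pin on top. Origin: centre of its foot on the table, z up; -x points within 5 degrees at the mug. With its tongues on the tips of the collar's teeth the spout's origin is 119-121 mm above the table; fully down in the notches 110-112 mm, sinking as it is screwed. Over 35 N between spout and pillar is forcing it.
- crown (a point): On the pillar's axis, 120 mm above the table: about the height (119-121 mm) of the tips of the collar's eight 8 mm wide teeth, 21-33 mm from the axis, 45 degrees apart. Notches between them are 8.5 mm deep and about 10 mm wide. At what angle the teeth stand differs each time and is not measured: feel or see it.
- collar_mid (a point): On the pillar's axis, 104 mm above the table, amid the knurled collar, 66 mm wide, that carries the teeth. It turns clockwise (from above) on a thread against steady friction of about 0.35 N m, sinks 12 mm a turn, has at least 155 degrees to go clockwise from its start and stays where it is left. Tongues rubbing on the teeth's tips under a press below 15 N do not turn it.
- pin_tip (a point): Tip, 153 mm above the table, of the fixed 16 mm pin on the pillar's axis, with a cone 9 mm high. It enters the spout's bore with about 1.2 mm of play each side. Rubber seal pads on the pin, 131-145 mm above the table, rub in the bore: pushing the spout down takes 1-8 N, less while it turns, and it hardly sinks by its own weight.
- mug: Dark enamel mug, loose, 0.14 kg, 88 mm wide, 80 mm high, with one handle along its -y; it stands beside the pillar. Origin on the table, 12 mm from the cup's axis towards the handle.
- mug_mouth (a point): Centre of the mug's mouth, on the cup's axis, 78 mm above the table, about 100 mm from the pillar's axis. The nozzle passes at least 20 mm above the rim.
- lemon: Loose lemon, about 71x53x51 mm, a bystander; origin under its middle.
- spice_jar: Loose spice jar with a green and white label, 47 mm wide, 98 mm tall, a bystander; origin under its middle.
There are look-alikes about, which are no part of the job. What is shaped like the mug but purple is not meant.

How it is judged:
By the outcome, as a careful person would: the job done as asked, in the order asked, and still so for the second after the job is handed in, with the robot touching nothing.
It also fails if it takes over 64 s, if anything falls off the work surface, if the arm or the gripper's body presses on something with over 40 N, if the wrist force passes 120 N, or if a joint passes its speed limit or range.

### The arm

A 6-joint arm with a two-finger parallel gripper is mounted at the origin on the work surface; the furniture and walls round the work are solid. World frame = base frame: x ahead of the robot, y to its left, z up, the work surface at z = 0. Lengths are in m, angles in rad, forces in N, time in s.
With the tool pointing down it reaches from about 0.25 to 0.725 m from the base axis. Payload 4 kg.
Tool frame: the origin (TCP) lies between the finger pads; the fingertips stand 25 mm ahead of it and the grasp point (between the pads) lies 6 mm ahead of it; z points along the fingers, y is the line along which they close (so a half turn about z gives the same grasp; the last joint's range is limited). The gripper opens to 85 mm and grips with 20 to 120 N. Pads are 22 mm wide; open, the fingers measure 114 mm over their backs; the gripper's body (76 mm by 85 mm) begins 54 mm behind the grasp point. The pads swing forward as they close: fully open they stand 13 mm farther back than shut.
Start: joints at [1.129, 0.241, 0.005, 1.335, 0, 1.571], TCP at [0.214, 0.452, 0.256] pointing down, gripper open.
Joint ranges: [-2.72, 2.72], [-1.05, 1.87], [-1.09, 1.28], [-1.99, 2.15], [-1.42, 1.44], [-3.14, 3.14]. Speed limits (rad/s): [2.79, 2.79, 3.14, 3.14, 3.14, 3.14].

### API

Orientations are given as a unit quaternion [x, y, z, w].
In Python, from workcell import bot gives the robot as it stands. The module is installed in compiled form; this text tells all that it offers.
- The arm moves only by the shell command python3 -m pendant 'ROWS'. ROWS is JSON, one flat list of numbers, 7 for each row, row after row: the shift along the tool's x, y, z normalised to -1 to 1, where 1 is 0.5 m, then the turn, a rotation vector about the tool's x, y, z normalised to -1 to 1, where 1 is 180 degrees, then the opening, from 0 (shut) to 1 (fully open). In form: [tx, ty, tz, ax, ay, az, fingers, tx, ty, tz, ax, ay, az, fingers, ...]. A call has exactly 10 rows; each row is the pose to reach, as a shift and turn from the pose commanded when the call began, along the tool's axes at that moment, turning the shorter way round; what a row does not reach only later rows make up. A row lasts 1/12 s, in which the tool goes at most 41.7 mm and 7.16 degrees, less where a joint would pass 70% of its speed; a pose out of reach is approached as far as the arm can. A call with a number of a shift or a turn outside -1 to 1 is refused whole. A call with a gripper value outside its range is refused whole. The fingers move at their own pace and stop on an object; the grip force is fixed at half the most. Time passes only in rows, so rows that repeat a pose let the fingers close, or fill a call up. It gives the time, the measured TCP pose, the force, the opening and the grip force at its end, in the units of the state.
- bot.get_obs(): the state, without advancing time (a new reading comes with each control period).
- bot.camera(name): name is "side" or "top" or "wrist"; returns a dict with "pixels" (420x560x3 uint8, red, green, blue), "mtx" (3x3 intrinsics, pixels), "k1" (the pictures are not rectified: a ray, as slopes to the right and down, at radius r is drawn at 1 + k1 r^2 times it, then the intrinsics apply), "cam_to_world" (4x4, takes a point from camera to world coordinates); the wrist camera has in their place "hand_eye" (4x4, takes a point from camera to tool coordinates, whose origin is the TCP and whose axes are the flange's). Camera axes: x right, y up, looking along -z (the intrinsics and any distortion apply to the point x, -y, -z); pixel columns grow to the right and rows downward; lengths in m; the calibration is good to about 2 mm. A picture is of the moment at which its call begins: read the wrist's pose just before it. There is no depth.
- bot.job_done(): hands the job in; it is judged then, once.
The state is a dict: "clock": time; "joint_pos": joint angles; "joint_vel": joint speeds; "tau": joint torques, N m; "eef_pos": TCP position; "tool_rot": TCP orientation; "ft_force": force on the tool from outside, world axes, zero at the start; "ft_torque": the same for the moment, N m; "grip_width": finger opening in m; "grasp_force": force on a finger pad.
Only numpy, scipy, OpenCV 4.12 (cv2) and the standard library are available. Lean on these libraries where they do the work, as an engineer would, in place of code of your own. Each camera call takes 0.05 s, during which the arm holds its last target. There are 200 camera calls.

## Working session

There is one attempt and no reset: what is moved stays moved. The work goes in short steps, Python scripts to look and compute and a shell command to move; the robot and the scene stay as the last step left them, time stands still between calls to the robot, and variables do not carry over. Pictures are saved under pics/ and viewed, at most 10 in all, crops included, and the job is handed in when it is done.

```bash
mkdir -p pics
python3 - <<'E'
from workcell import bot
import cv2,pickle
o=bot.get_obs();print(o)
d={}
for n in("top","side"):
    c=bot.camera(n);d[n]=c;cv2.imwrite(f"pics/{n}0.png",c["pixels"][:,:,::-1]);print(n,c["mtx"],c["k1"],c["cam_to_world"])
pickle.dump(d,open("c0.pkl","wb"))
E
```

```text
{'clock': 0.0, 'joint_pos': array([1.12899512e+00, 2.41427686e-01, 3.71714739e-03, 1.33518405e+00,
       2.91203124e-05, 1.57077467e+00]), 'joint_vel': array([ 8.02816320e-04,  6.96647810e-04,  9.72447660e-05, -1.74545673e-04,
       -1.06486086e-03,  1.83236269e-03]), 'tau': array([ 3.12196644e-04, -3.72313356e+01,  2.52409816e+01,  1.66515360e-02,
       -1.27052272e-04, -6.85621586e-06]), 'eef_pos': array([0.21353011, 0.45147323, 0.25540285]), 'tool_rot': array([ 2.19097761e-01,  9.75702347e-01, -1.02044532e-03, -2.44090965e-04]), 'ft_force': array([-0.16750344,  0.32722044, -0.73473378]), 'ft_torque': array([-0.01715577,  0.04463087, -0.00723679]), 'grasp_force': 0.0, 'grip_width': 0.08570418572222865}
top [[445.86101876   0.         277.19381139]
 [  0.         445.86101876 206.90292314]
 [  0.           0.           1.        ]] -0.1361445520487581 [[ 0.00692859  0.98565743 -0.16861621  0.38374671]
 [-0.99996366  0.00766675  0.00372711 -0.11708184]
 [ 0.0049664   0.16858426  0.98567473  1.03239187]
 [ 0.          0.          0.          1.        ]]
side [[471.69360416   0.         287.70966439]
 [  0.         471.69360416 212.73212902]
 [  0.           0.           1.        ]] 0.05746051415917006 [[ 0.85757818  0.25286463 -0.44790527  0.10883936]
 [-0.51434837  0.41765695 -0.74900496 -0.82164205]
 [-0.00232611  0.87270966  0.488234    0.57925852]
 [ 0.          0.          0.          1.        ]]
```

View pics/top0.png

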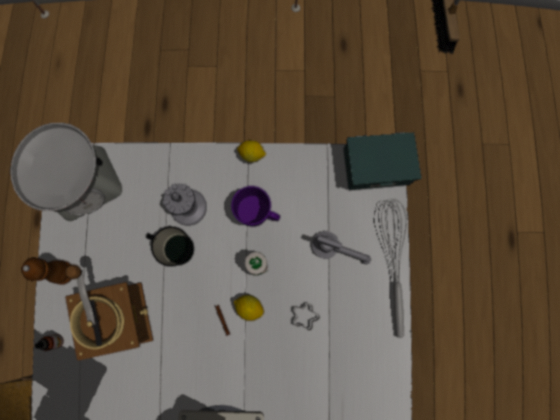

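View pics/side0.png

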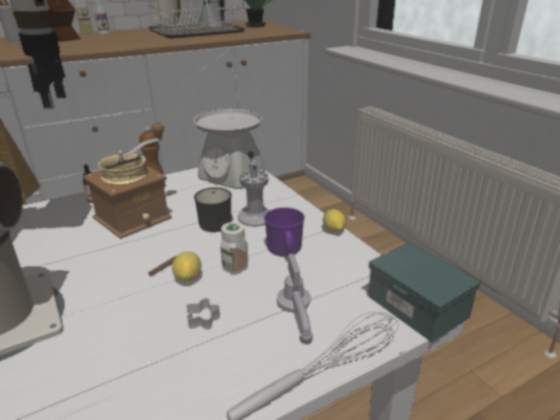

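The top view shows the spout at about (325,243) with its tube running to (368,260). The pillar's pin is at (180,197) and its foot at (188,208). The dark mug is at (173,247). The purple mug at (252,206) is the look-alike. The jar is at (256,263), and there are two lemons at (249,307) and (251,151). Nothing else looks like the spout: the whisk at (392,270) and the star cutter at (305,316) are clearly different things. I'll check the choices in a close crop.

```bash
cat > h.py <<'E'
import numpy as np,pickle,cv2
def px2w(c,u,v,z,T=None):
    T=c["cam_to_world"] if T is None else T
    K=c["mtx"];a=(u-K[0,2])/K[0,0];b=(v-K[1,2])/K[1,1]
    s=1.
    for _ in range(30): s=1/(1+c["k1"]*(a*a+b*b)*s*s)
    d=T[:3,:3]@np.array([a*s,-b*s,-1]);p=T[:3,3]
    return p+d*(z-p[2])/d[2]
def w2px(c,P,T=None):
    T=c["cam_to_world"] if T is None else T
    q=np.linalg.inv(T)@np.append(P,1);a=q[0]/-q[2];b=-q[1]/-q[2];s=1+c["k1"]*(a*a+b*b);K=c["mtx"]
    return np.array([K[0,0]*a*s+K[0,2],K[1,1]*b*s+K[1,2]])
E
python3 - <<'E'
from h import *
d=pickle.load(open("c0.pkl","rb"));t=d["top"]["pixels"][:,:,::-1];s=d["side"]["pixels"][:,:,::-1]
f=lambda i,x,y:cv2.resize(i[y:y+75,x:x+100],(400,300),interpolation=cv2.INTER_CUBIC)
m=np.vstack([np.hstack([f(t,140,175),f(t,290,210)]),np.hstack([f(s,190,160),f(s,250,255)])])
cv2.imwrite("pics/crop.png",cv2.convertScaleAbs(m,alpha=1.5))
E
```

```text
(no output)
```

View pics/crop.png

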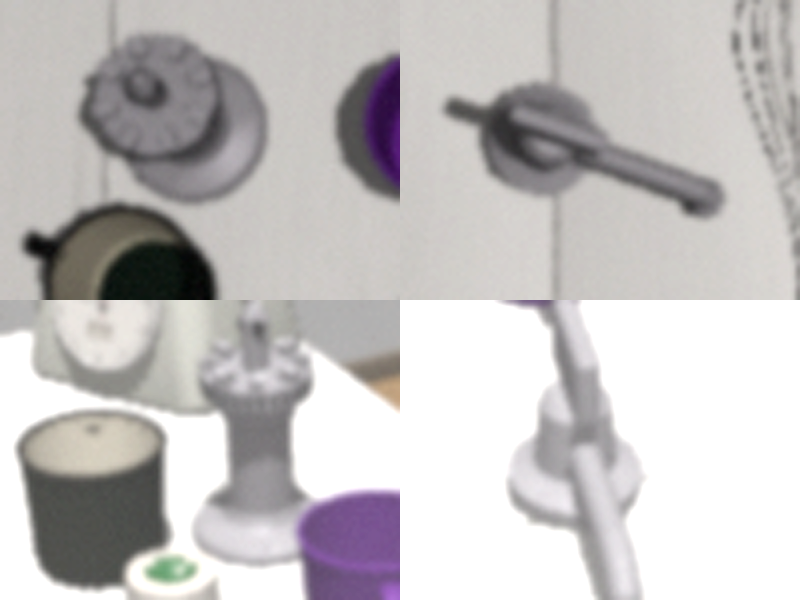

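The crop confirms the steel spout with its wing and tube, and the dark mug with cream inside beside the pillar. The eight teeth show around the collar. Flange centre is at about (326,244.5), nozzle (368,259), foot (189,207.5) and collar (178,199).

Run:
```python
from h import *
d=pickle.load(open("c0.pkl","rb"));t,s=d["top"],d["side"]
P=lambda n,c,u,v,z:print(n,px2w(c,u,v,z).round(4))
P("flange",t,326.2,244.5,.012);P("nozz tube end",t,368.5,259.2,.03)
P("wingA",t,290+28.5,210+28.5,.093);P("wingB",t,290+49,210+38,.093)
P("foot",t,189.2,207.5,.008);P("collar",t,178,199,.118);P("pin",t,176.2,196.2,.153)
P("pin s",s,252.5,153,.153);P("mug s",s,213,196.7,.078)
P("flange s",s,250+575/4-100,255+(485-300)/4,.012)
# mug rim from top: dark/mug vs table segmentation
g=t["pixels"];cv2.imwrite("pics/mug.png",cv2.resize(cv2.convertScaleAbs(np.hstack([g[220:280,140:205,::-1],s["pixels"][180:240,185:250,::-1]]),alpha=1.4),None,fx=6,fy=6,interpolation=cv2.INTER_CUBIC))
from workcell import bot
c=bot.camera("wrist");print(c["hand_eye"].round(4),c["mtx"],c["k1"])
```

```text
flange [ 0.4716 -0.2341  0.012 ]
nozz tube end [ 0.4372 -0.3276  0.03  ]
wingA [ 0.4773 -0.2085  0.093 ]
wingB [ 0.4573 -0.2519  0.093 ]
foot [0.556 0.085 0.008]
collar [0.5554 0.0878 0.118 ]
pin [0.5545 0.0839 0.153 ]
pin s [0.5783 0.1266 0.153 ]
mug s [0.4598 0.1021 0.078 ]
flange s [ 0.467  -0.2435  0.012 ]
[[-8.000e-04  9.627e-01  2.705e-01  6.710e-02]
 [ 1.000e+00  8.000e-04  2.000e-04  1.500e-03]
 [-0.000e+00  2.705e-01 -9.627e-01 -1.173e-01]
 [ 0.000e+00  0.000e+00  0.000e+00  1.000e+00]] [[306.09704604   0.         283.38131672]
 [  0.         306.09704604 207.5016928 ]
 [  0.           0.           1.        ]] -0.04146667511959755
```

View pics/mug.png

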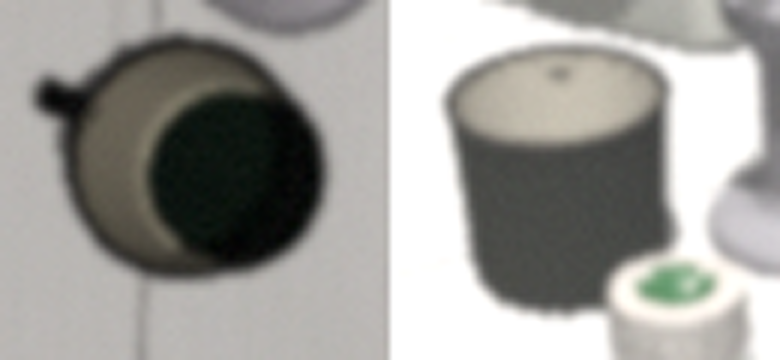

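```bash
python3 - <<'E'
from h import *
d=pickle.load(open("c0.pkl","rb"));t,s=d["top"],d["side"]
print("mug top",px2w(t,171.3,246.8,.08))
for z in(.01,.104,.153):print(w2px(s,[.5555,.0855,z]),w2px(t,[.5555,.0855,z]))
E
python3 -m pendant '[-0.93,-0.37,0,0,0,0.3,1, -0.93,-0.37,0,0,0,0.3,1, -0.93,-0.37,0,0,0,0.3,1, -0.93,-0.37,0,0,0,0.3,1, -0.93,-0.37,0,0,0,0.3,1, -0.93,-0.37,0,0,0,0.3,1, -0.93,-0.37,0,0,0,0.3,1, -0.93,-0.37,0,0,0,0.3,1, -0.93,-0.37,0,0,0,0.3,1, -0.93,-0.37,0,0,0,0.3,1]'
python3 -c "
from workcell import bot
o=bot.get_obs();print(o['joint_pos'],o['tool_rot'])"
```

```text
mug top [0.45784196 0.1064693  0.08      ]
[254.1942944  214.76162691] [188.81553864 207.55191537]
[252.70715555 180.01356253] [180.46290844 200.17349031]
[251.87216426 160.71446609] [175.44101749 195.73053008]
clock: 0.98
eef_pos: [0.4988, 0.1453, 0.2561]
tool_rot: [0.638, 0.77, -0.0, -0.0]
ft_force: [0.7, 1.4, 1.0]
grip_width: 0.0855
grasp_force: 0.0
[2.83450317e-01 2.79688216e-01 5.65994305e-02 1.34804040e+00
 1.26138192e-04 1.66805165e+00] [ 6.38309875e-01  7.69779496e-01 -1.02469875e-04 -1.45519678e-04]
```

```bash
python3 -m pendant '[-0.14,0.09,0,0,0,-0.33,1, -0.14,0.09,0,0,0,-0.33,1, -0.14,0.09,0,0,0,-0.33,1, -0.14,0.09,0,0,0,-0.33,1, -0.14,0.09,0,0,0,-0.33,1, -0.14,0.09,0,0,0,-0.33,1, -0.14,0.09,0,0,0,-0.33,1, -0.14,0.09,0,0,0,-0.33,1, -0.14,0.09,0,0,0,-0.33,1, -0.14,0.09,0,0,0,-0.33,1]'
cat >> h.py <<'E'
from scipy.spatial.transform import Rotation as R
def wrist():
    from workcell import bot
    o=bot.get_obs();c=bot.camera("wrist");T=np.eye(4);T[:3,:3]=R.from_quat(o["tool_rot"]).as_matrix();T[:3,3]=o["eef_pos"]
    c["cam_to_world"]=T@c["hand_eye"];return o,c
E
python3 - <<'E'
from h import *
o,c=wrist();pickle.dump(c,open("w1.pkl","wb"));print(o["eef_pos"],o["tool_rot"],o["joint_pos"])
for z in(.12,.153):print(w2px(c,[.5555,.0855,z]))
print(w2px(c,[.4587,.104,.08]))
g=c["pixels"][:,:,::-1]
cv2.imwrite("pics/w1.png",cv2.resize(cv2.convertScaleAbs(g,alpha=1.4),(784,588),interpolation=cv2.INTER_CUBIC))
E
```

```text
clock: 1.82
eef_pos: [0.5549, 0.0867, 0.2558]
tool_rot: [0.173, 0.985, -0.0, -0.0]
ft_force: [0.8, -0.2, -0.0]
grip_width: 0.0851
grasp_force: 0.0
[0.55486943 0.08669996 0.25583333] [ 1.72604052e-01  9.84991150e-01 -1.72487141e-04 -4.95678667e-04] [ 1.55002910e-01  3.65001041e-01  1.75761324e-01  1.38260625e+00
 -6.71779665e-06  5.01948545e-01]
[280.83742951 204.06178504]
[280.46010718 215.41030492]
[263.71508137  88.45143549]
```

View pics/w1.png

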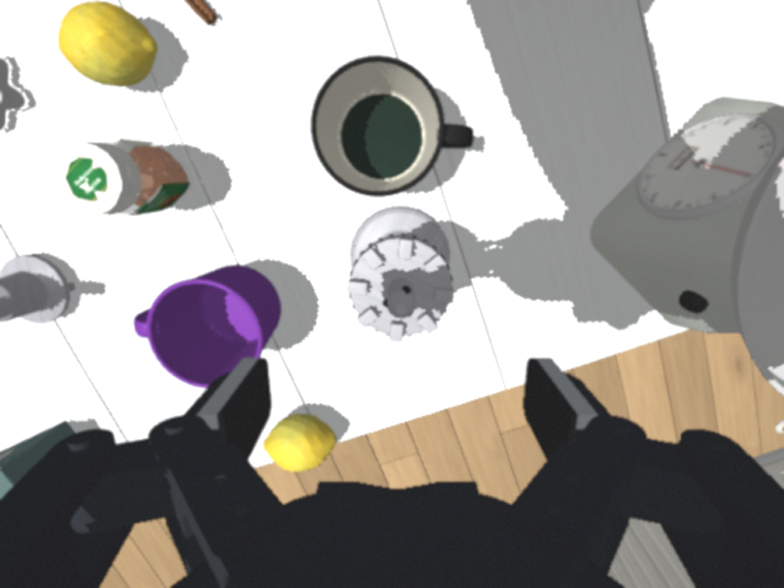

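The wrist view shows the crown at about (401,286)/1.4, the teeth tips clearly, and the mug mouth at (378,126)/1.4. I'll rectify the crown plane to read the teeth angle and centre.

Run:
```python
from h import *
c=pickle.load(open("w1.pkl","rb"));g=c["pixels"]
for n,u,v,z in(("crown",286.4,204.3,.12),("pin",289.3,207,.153),("mug",270,90,.08)):print(n,px2w(c,u,v,z))
# rectify z=.12 plane, world x right,y up, 0.2mm... 5px/mm
N=500;C=np.array([.557,.090]);mx=np.zeros((N,N),np.float32);my=mx.copy()
for i in range(N):
    for j in range(N):
        mx[i,j],my[i,j]=w2px(c,[C[0]+(j-250)/5000,C[1]-(i-250)/5000,.12])
r=cv2.remap(g[:,:,::-1],mx,my,cv2.INTER_CUBIC)
for k in range(0,500,50): cv2.circle(r,(250,250),0,0,-1)
cv2.drawMarker(r,(250,250),(0,0,255),0,12)
for rad in(21,33):cv2.circle(r,(250,250),rad*5,(0,255,0),1)
for a in range(0,360,30):
    q=np.radians(a);cv2.line(r,(int(250+180*np.cos(q)),int(250-180*np.sin(q))),(int(250+200*np.cos(q)),int(250-200*np.sin(q))),(255,0,0),2)
cv2.imwrite("pics/rect.png",r)
```

```text
crown [0.55732152 0.08990772 0.12      ]
pin [0.55157723 0.09396225 0.153     ]
mug [0.46188466 0.10886546 0.08      ]
```

View pics/rect.png

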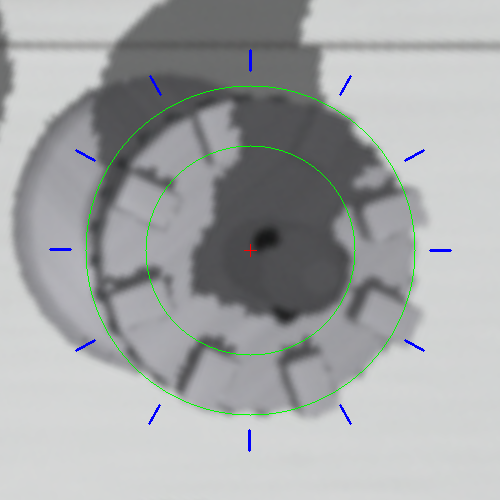

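```bash
python3 -m pendant '[-0.06,-0.66,0.06,0,0,-0.39,1, -0.06,-0.66,0.06,0,0,-0.39,1, -0.06,-0.66,0.06,0,0,-0.39,1, -0.06,-0.66,0.06,0,0,-0.39,1, -0.06,-0.66,0.06,0,0,-0.39,1, -0.06,-0.66,0.06,0,0,-0.39,1, -0.06,-0.66,0.06,0,0,-0.39,1, -0.06,-0.66,0.06,0,0,-0.39,1, -0.06,-0.66,0.06,0,0,-0.39,1, -0.06,-0.66,0.06,0,0,-0.39,1]'
python3 - <<'E'
from h import *
o,c=wrist();pickle.dump(c,open("w2.pkl","wb"));q=o["tool_rot"];print(o["eef_pos"],q,2*np.degrees(np.arctan2(q[1],q[0])),o["joint_pos"])
a=np.radians(249.8);e=np.array([np.cos(a),np.sin(a),0]);g=c["pixels"][:,:,::-1].copy()
for P in([.47,-.233,.014],[.47,-.233,.093]):
  for k in(-.028,.028) if P[2]>.05 else(0,.1):
    p=w2px(c,np.array(P)+k*e);cv2.circle(g,tuple(int(x) for x in p),2,(0,0,255),1);print(p)
cv2.imwrite("pics/w2.png",cv2.resize(cv2.convertScaleAbs(g,alpha=1.2),(784,588),interpolation=cv2.INTER_CUBIC))
E
```

```text
clock: 2.7
eef_pos: [0.4689, -0.2385, 0.2255]
tool_rot: [-0.393, 0.92, -0.0, -0.001]
ft_force: [0.4, 0.4, -0.3]
grip_width: 0.0855
grasp_force: 0.0
[ 0.46894576 -0.23848157  0.22551506] [-3.92852611e-01  9.19600701e-01 -4.93999927e-04 -1.06476556e-03] 226.26426175803041 [-0.46926298  0.30752039  0.01437114  1.27825831 -0.00226659 -1.27672598]
[287.075366   189.49718357]
[248.25108059 101.87859092]
[300.7768543  237.44145381]
[274.62811635 179.25094767]
```

View pics/w2.png

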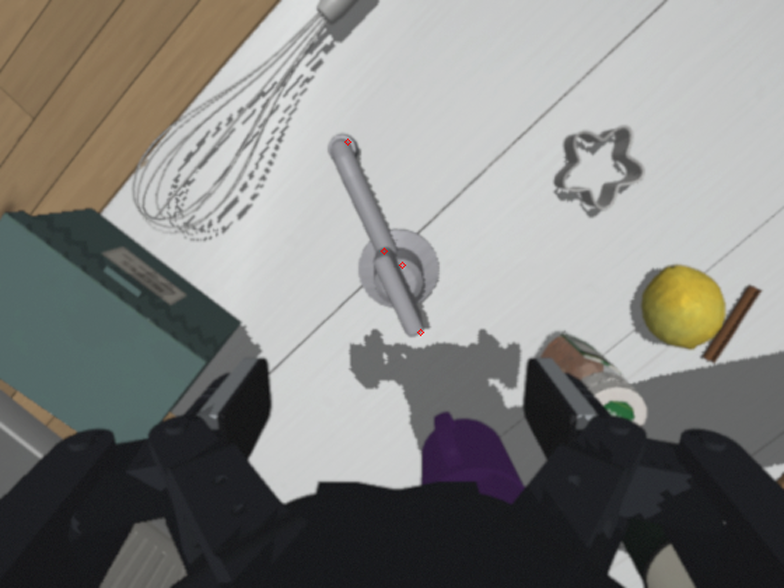

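Run:
```python
from h import *
c=pickle.load(open("w2.pkl","rb"))
P=lambda n,u,v,z:print(n,px2w(c,u/1.4,v/1.4,z).round(4))
P("flange",399,269,.013);P("tube end",343,147,.034);P("wing near",413.5,332,.093);P("wing far",382.5,255,.093)
```

```text
flange [ 0.4739 -0.2323  0.013 ]
tube end [ 0.4391 -0.3246  0.034 ]
wing near [ 0.4829 -0.2102  0.093 ]
wing far [ 0.4629 -0.2583  0.093 ]
```

```bash
python3 -m pendant '[-0.012,0,0.19,0,0,-0.104,1, -0.012,0,0.19,0,0,-0.104,1, -0.012,0,0.19,0,0,-0.104,1, -0.012,0,0.19,0,0,-0.104,1, -0.012,0,0.19,0,0,-0.104,1, -0.012,0,0.19,0,0,-0.104,1, -0.012,0,0.19,0,0,-0.104,1, -0.012,0,0.19,0,0,-0.104,1, -0.012,0,0.19,0,0,-0.104,1, -0.012,0,0.19,0,0,-0.104,1]'
cat > st.py <<'E'
from h import *
from workcell import bot
o=bot.get_obs();q=o["tool_rot"];a=2*np.degrees(np.arctan2(q[1],q[0]))%360
M=R.from_quat(q).as_matrix()
print("t%.2f"%o["clock"],"pos",o["eef_pos"].round(4),"head %.2f"%a,"z-axis",M[:,2].round(4),"F",o["ft_force"].round(1),"T",o["ft_torque"].round(2),"w %.4f g %.0f"%(o["grip_width"],o["grasp_force"]),"j6 %.2f"%o["joint_pos"][5])
E
python3 st.py
```

```text
clock: 3.58
eef_pos: [0.4756, -0.2296, 0.1323]
tool_rot: [-0.538, 0.843, -0.001, 0.0]
ft_force: [-0.0, -0.2, -0.4]
grip_width: 0.0854
grasp_force: 0.0
t3.58 pos [ 0.4756 -0.2296  0.1323] head 245.07 z-axis [ 1.7e-03 -8.0e-04 -1.0e+00] F [-0.  -0.2 -0.4] T [ 0.   -0.01  0.03] w 0.0854 g 0 j6 -1.59
```

```bash
python3 -m pendant '[0.01,0.002,0.03,0,0,-0.022,1, 0.01,0.002,0.06,0,0,-0.022,1, 0.01,0.002,0.09,0,0,-0.022,1, 0.01,0.002,0.09,0,0,-0.022,1, 0.01,0.002,0.09,0,0,-0.022,0.5, 0.01,0.002,0.09,0,0,-0.022,0.2, 0.01,0.002,0.09,0,0,-0.022,0, 0.01,0.002,0.09,0,0,-0.022,0, 0.01,0.002,0.09,0,0,-0.022,0, 0.01,0.002,0.09,0,0,-0.022,0]'
python3 st.py
```

```text
clock: 4.42
eef_pos: [0.4724, -0.2336, 0.0869]
tool_rot: [-0.567, 0.824, -0.0, 0.0]
ft_force: [0.4, -0.1, 1.7]
grip_width: 0.0123
grasp_force: 3.3
t4.42 pos [ 0.4724 -0.2336  0.0869] head 249.07 z-axis [ 1.e-03 -5.e-04 -1.e+00] F [ 0.4 -0.1  1.7] T [-0.08 -0.14  0.03] w 0.0123 g 3 j6 -1.66
```

```bash
python3 -m pendant '[0,0,0,0,0,0,0, 0,0,0,0,0,0,0, 0,0,-0.04,0,0,0,0, 0,0,-0.1,0,0,0,0, 0,0,-0.16,0,0,0,0, 0,0,-0.22,0,0,0,0, 0,0,-0.28,0,0,0,0, 0,0,-0.33,0,0,0,0, 0,0,-0.36,0,0,0,0, 0,0,-0.36,0,0,0,0]'
python3 st.py
python3 - <<'E'
from h import *
o,c=wrist();pickle.dump(c,open("w3.pkl","wb"));g=c["pixels"][:,:,::-1]
from workcell import bot
s=bot.camera("side");pickle.dump(s,open("s3.pkl","wb"))
b=s["pixels"][:,:,::-1]
u,v=w2px(s,o["eef_pos"]-[0,0,.05]).astype(int);print(u,v)
m=np.hstack([cv2.resize(g[:,130:430],(429,600)),cv2.resize(b[max(v-100,0):v+100,u-62:u+62],(371,600))])
cv2.imwrite("pics/w3.png",cv2.convertScaleAbs(m,alpha=1.2))
E
```

```text
clock: 5.25
eef_pos: [0.4735, -0.2342, 0.2699]
tool_rot: [-0.567, 0.824, -0.003, 0.002]
ft_force: [1.3, -0.6, -1.5]
grip_width: 0.0115
grasp_force: 58.7
t5.25 pos [ 0.4735 -0.2342  0.2699] head 249.06 z-axis [ 0.0059 -0.0029 -1.    ] F [ 1.3 -0.6 -1.5] T [ 0.03 -0.1   0.02] w 0.0115 g 59 j6 -1.66
294 198
```

View pics/w3.png

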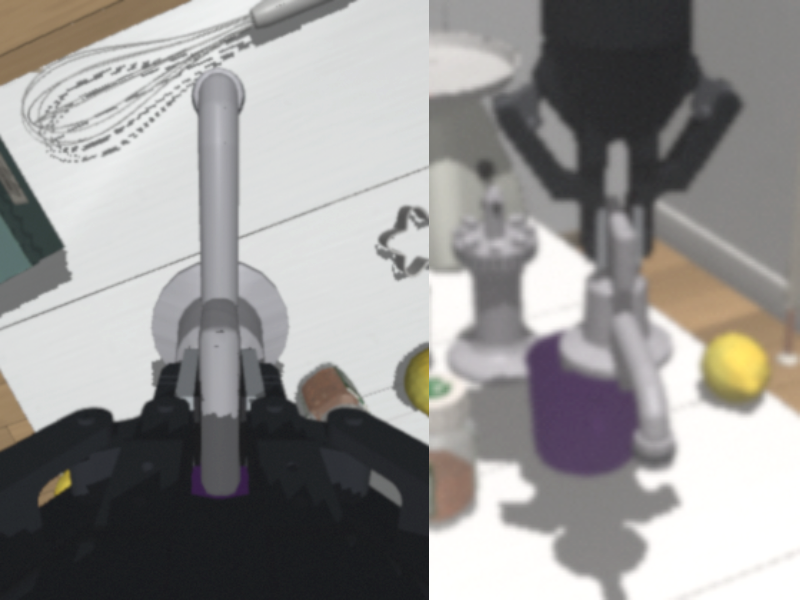

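Spout is held straight in the fingers: tube column about (219,…) is on the tool's centre plane. The side view shows it upright. Next I'll work out the hub-axis offset along tool x.

Run:
```python
from h import *
c=pickle.load(open("w3.pkl","rb"));H=c["hand_eye"]
def f(u,v,z):
    return px2w(c,u,v,z,T=H)
U=lambda x:130+x/1.43
V=lambda y:y*.7
print("flange far edge -> x0",f(U(220),V(262),.073)[0]-.032, f(U(220),V(262),.079)[0]-.032)
print("wing near",f(U(219),V(495),-.006)+[.028,0,0])
print("tube far end",f(U(219),V(70),.055), "flange L,R",f(U(152),V(322),.075),f(U(288),V(322),.075))
```

```text
flange far edge -> x0 -0.0026176670145274805 -0.0037973032741116935
wing near [ 0.00059167 -0.00155536 -0.006     ]
tube far end [ 0.10349206 -0.0015404   0.055     ] flange L,R [ 0.00067865 -0.03279904  0.075     ] [0.00065317 0.03035839 0.075     ]
```

```bash
python3 -m pendant '[-0.06,0.006,0,0,0,-0.02,0, -0.14,0.015,0,0,0,-0.04,0, -0.22,0.024,0,0,0,-0.06,0, -0.30,0.033,0,0,0,-0.08,0, -0.38,0.042,0,0,0,-0.10,0, -0.46,0.05,0,0,0,-0.12,0, -0.54,0.059,0,0,0,-0.14,0, -0.6,0.066,0.01,0,0,-0.16,0, -0.64,0.07,0.02,0,0,-0.172,0, -0.661,0.072,0.02,0,0,-0.172,0]'
python3 -m pendant '[0,0,0,0,0,0,0, 0,0,0,0,0,0,0, 0,0,0,0,0,0,0, 0,0,0,0,0,0,0, 0,0,0,0,0,0,0, 0,0,0,0,0,0,0, 0,0,0,0,0,0,0, 0,0,0,0,0,0,0, 0,0,0,0,0,0,0, 0,0,0,0,0,0,0]'
python3 st.py
python3 - <<'E'
from h import *
o,c=wrist();pickle.dump(c,open("w4.pkl","wb"));g=c["pixels"][:,:,::-1]
from workcell import bot
s=bot.camera("side");pickle.dump(s,open("s4.pkl","wb"))
b=s["pixels"][:,:,::-1]
m=np.hstack([cv2.resize(g[100:400,180:380],(400,600)),cv2.resize(b[90:240,200:300],(400,600),interpolation=cv2.INTER_CUBIC)])
cv2.imwrite("pics/w4.png",cv2.convertScaleAbs(m,alpha=1.2))
E
```

```text
clock: 6.18
eef_pos: [0.5551, 0.0908, 0.2522]
tool_rot: [0.768, -0.641, -0.002, 0.002]
ft_force: [-0.2, -0.6, -1.8]
grip_width: 0.0108
grasp_force: 58.6
clock: 7.02
eef_pos: [0.5565, 0.088, 0.2564]
tool_rot: [0.766, -0.643, 0.0, -0.0]
ft_force: [-0.0, 0.4, -1.5]
grip_width: 0.0113
grasp_force: 58.6
t7.02 pos [0.5565 0.088  0.2564] head 280.02 z-axis [ 1.e-04  0.e+00 -1.e+00] F [-0.   0.4 -1.5] T [-0.01  0.01  0.04] w 0.0113 g 59 j6 -1.59
```

View pics/w4.png

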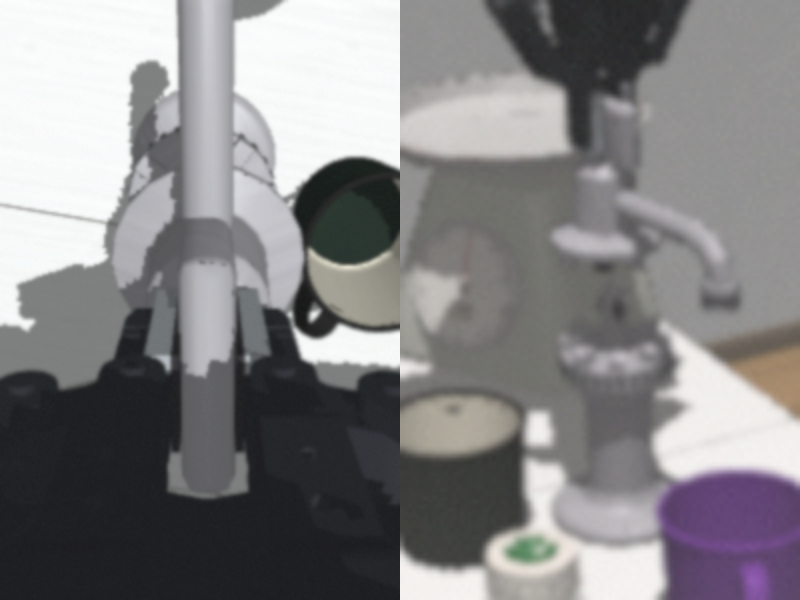

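Side view: hub axis is at crop x≈598 against a pillar axis of ≈604-608 at that height, so the spout is 1-2 px to the left. Wrist view: the collar is about 2 px left of the tube centre. I'll measure the side offset more finely.

Run:
```python
from h import *
s=pickle.load(open("s4.pkl","rb"));s0=pickle.load(open("c0.pkl","rb"))["side"]
g0=cv2.cvtColor(s0["pixels"],cv2.COLOR_RGB2GRAY).astype(float);g=cv2.cvtColor(s["pixels"],cv2.COLOR_RGB2GRAY).astype(float)
print("hub/flange rows, diff vs empty scene")
d=np.abs(cv2.GaussianBlur(s["pixels"].astype(np.float32),(0,0),.7)-cv2.GaussianBlur(s0["pixels"].astype(np.float32),(0,0),.7)).sum(2)
for v in(135,138,141,149,150,151,152,153): print(v,[(i+232,int(d[v,i+232])) for i in range(0,36)][:36:1] if v in(138,151) else "")
for v in(160,178,186,190,205,214,218): print(v,g0[v,232:276].astype(int))
P=[.5565,.088]
for z in(.01,.06,.12,.153,.18,.205):print(z,w2px(s,[*P,z]))
```

```text
hub/flange rows, diff vs empty scene
135 
138 [(232, 6), (233, 6), (234, 6), (235, 6), (236, 7), (237, 6), (238, 7), (239, 4), (240, 2), (241, 5), (242, 7), (243, 12), (244, 22), (245, 35), (246, 47), (247, 57), (248, 66), (249, 74), (250, 75), (251, 73), (252, 59), (253, 35), (254, 21), (255, 21), (256, 24), (257, 22), (258, 20), (259, 21), (260, 21), (261, 18), (262, 16), (263, 15), (264, 13), (265, 12), (266, 10), (267, 9)]
141 
149 
150 
151 [(232, 6), (233, 20), (234, 35), (235, 51), (236, 66), (237, 75), (238, 52), (239, 6), (240, 65), (241, 112), (242, 146), (243, 172), (244, 189), (245, 201), (246, 206), (247, 216), (248, 233), (249, 248), (250, 253), (251, 247), (252, 236), (253, 220), (254, 208), (255, 197), (256, 179), (257, 139), (258, 65), (259, 23), (260, 82), (261, 101), (262, 91), (263, 71), (264, 46), (265, 22), (266, 8), (267, 5)]
152 
153 
160 [139 144 147 150 150 149 148 145 141 136 131 127 125 125 124 125 122 118
 107 104 117 128 134 129 122 121 120 119 117 113 108 112 116 118 116 117
 118 118 117 118 119 118 117 118]
178 [126 130 133 138 142 142 138 127 121 123 
[... 558 characters left out ...]
9 182 164 147 119  98  94
  96 100 102 102 103 103 102 101 100  98  96  94 100 125 157 179 190 192
 193 192 193 194 192 194 193 194]
214 [160 182 191 193 191 181 161 145 142 141 141 140 138 135 129 124 122 123
 122 124 125 126 127 128 127 127 124 124 126 126 127 125 116 102  83  69
  65  63  65  67  66  65  68  68]
218 [115 153 181 192 187 169 143 133 136 143 146 146 148 147 148 149 150 150
 149 150 152 155 157 158 157 154 153 150 149 149 143 128 102  77  65  63
  64  64  65  66  64  65  65  67]
0.01 [254.08706115 214.22990403]
0.06 [253.31290247 196.12666188]
0.12 [252.33010816 173.33414576]
0.153 [251.76240937 160.26258672]
0.18 [251.28253998 149.26595146]
0.205 [250.82521497 138.83000295]
```

```bash
python3 -m pendant '[-0.001,-0.003,0.01,0,0,0,0, -0.001,-0.003,0.02,0,0,0,0, -0.001,-0.003,0.03,0,0,0,0, -0.001,-0.003,0.036,0,0,0,0, -0.001,-0.003,0.042,0,0,0,0, -0.001,-0.003,0.048,0,0,0,0, -0.001,-0.003,0.054,0,0,0,0, -0.001,-0.003,0.06,0,0,0,0, -0.001,-0.003,0.062,0,0,0,0, -0.001,-0.003,0.062,0,0,0,0]'
python3 st.py
```

```text
clock: 7.95
eef_pos: [0.5577, 0.0888, 0.2249]
tool_rot: [0.766, -0.643, -0.0, 0.0]
ft_force: [-0.2, -0.1, -1.6]
grip_width: 0.0114
grasp_force: 58.7
t7.95 pos [0.5577 0.0888 0.2249] head 280.02 z-axis [-7.e-04 -1.e-04 -1.e+00] F [-0.2 -0.1 -1.6] T [0.03 0.04 0.01] w 0.0114 g 59 j6 -1.59
```

```bash
python3 -m pendant '[0,0,0.002,0,0,0,0, 0,0,0.004,0,0,0,0, 0,0,0.006,0,0,0,0, 0,0,0.008,0,0,0,0, 0,0,0.01,0,0,0,0, 0,0,0.012,0,0,0,0, 0,0,0.014,0,0,0,0, 0,0,0.015,0,0,0,0, 0,0,0.015,0,0,0,0, 0,0,0.015,0,0,0,0]'
python3 st.py
```

```text
clock: 8.78
eef_pos: [0.5584, 0.0885, 0.2182]
tool_rot: [0.766, -0.643, 0.001, -0.0]
ft_force: [2.4, -4.2, 1.3]
grip_width: 0.0112
grasp_force: 59.1
t8.78 pos [0.5584 0.0885 0.2182] head 280.01 z-axis [ 1.5e-03 -6.0e-04 -1.0e+00] F [ 2.4 -4.2  1.3] T [-0.78 -0.46  0.05] w 0.0112 g 59 j6 -1.59
```

```bash
python3 -m pendant '[0.003,-0.001,0,0,0,0,0, 0.003,-0.001,0,0,0,0,0, 0.003,-0.001,0.002,0,0,0,0, 0.003,-0.001,0.004,0,0,0,0, 0.003,-0.001,0.006,0,0,0,0, 0.003,-0.001,0.008,0,0,0,0, 0.003,-0.001,0.01,0,0,0,0, 0.003,-0.001,0.011,0,0,0,0, 0.003,-0.001,0.011,0,0,0,0, 0.003,-0.001,0.011,0,0,0,0]'
python3 st.py
```

```text
clock: 9.62
eef_pos: [0.5587, 0.0874, 0.2121]
tool_rot: [0.766, -0.643, -0.0, 0.0]
ft_force: [2.2, -0.5, -0.7]
grip_width: 0.0111
grasp_force: 58.7
t9.62 pos [0.5587 0.0874 0.2121] head 280.03 z-axis [-2.e-04 -1.e-04 -1.e+00] F [ 2.2 -0.5 -0.7] T [-0.39 -0.66  0.03] w 0.0111 g 59 j6 -1.59
```

```bash
python3 -m pendant '[0,-0.001,0.002,0,0,0,0, 0,-0.001,0.004,0,0,0,0, 0,-0.001,0.006,0,0,0,0, 0,-0.001,0.007,0,0,0,0, 0,-0.001,0.008,0,0,0,0, 0,-0.001,0.009,0,0,0,0, 0,-0.001,0.010,0,0,0,0, 0,-0.001,0.011,0,0,0,0, 0,-0.001,0.011,0,0,0,0, 0,-0.001,0.011,0,0,0,0]'
python3 st.py
```

```text
clock: 10.45
eef_pos: [0.559, 0.0875, 0.2067]
tool_rot: [0.766, -0.643, -0.0, 0.0]
ft_force: [1.7, -1.8, -0.4]
grip_width: 0.011
grasp_force: 59.0
t10.45 pos [0.559  0.0875 0.2067] head 280.03 z-axis [-3.e-04 -0.e+00 -1.e+00] F [ 1.7 -1.8 -0.4] T [-0.4  -0.31 -0.01] w 0.0110 g 59 j6 -1.59
```

```bash
python3 -m pendant '[0,-0.0005,0.001,0,0,0,0, 0,-0.0005,0.002,0,0,0,0, 0,-0.0005,0.003,0,0,0,0, 0,-0.0005,0.004,0,0,0,0, 0,-0.0005,0.004,0,0,0,0, 0,-0.0005,0.004,0,0,0,0, 0,-0.0005,0.004,0,0,0,0, 0,-0.0005,0.004,0,0,0,0, 0,-0.0005,0.004,0,0,0,0, 0,-0.0005,0.004,0,0,0,0]'
python3 st.py
```

```text
clock: 11.28
eef_pos: [0.5593, 0.0876, 0.2057]
tool_rot: [0.766, -0.643, 0.0, -0.0]
ft_force: [-1.6, -1.5, 5.1]
grip_width: 0.0114
grasp_force: 59.8
t11.28 pos [0.5593 0.0876 0.2057] head 280.03 z-axis [ 6.e-04  3.e-04 -1.e+00] F [-1.6 -1.5  5.1] T [-0.45  0.24  0.02] w 0.0114 g 60 j6 -1.59
```

```bash
python3 -m pendant '[0,0,0,0,0,0.006,0, 0,0,0.0005,0,0,0.012,0, 0,0,0.0005,0,0,0.018,0, 0,0,0.0005,0,0,0.024,0, 0,0,0.0005,0,0,0.03,0, 0,0,0.0005,0,0,0.036,0, 0,0,0.0005,0,0,0.042,0, 0,0,0.0005,0,0,0.048,0, 0,0,0.0005,0,0,0.05,0, 0,0,0.0005,0,0,0.05,0]'
python3 st.py
```

```text
clock: 12.12
eef_pos: [0.5592, 0.0875, 0.2042]
tool_rot: [0.713, -0.701, -0.0, 0.0]
ft_force: [-1.0, -1.0, 1.3]
grip_width: 0.0111
grasp_force: 59.1
t12.12 pos [0.5592 0.0875 0.2042] head 271.00 z-axis [-5.e-04 -1.e-04 -1.e+00] F [-1.  -1.   1.3] T [-0.4  -0.06 -0.06] w 0.0111 g 59 j6 -1.43
```

```bash
python3 -m pendant '[0,0,0.001,0,0,0.003,0, 0,0,0.002,0,0,0.006,0, 0,0,0.003,0,0,0.008,0, 0,0,0.004,0,0,0.01,0, 0,0,0.005,0,0,0.011,0, 0,0,0.006,0,0,0.011,0, 0,0,0.007,0,0,0.011,0, 0,0,0.008,0,0,0.011,0, 0,0,0.008,0,0,0.011,0, 0,0,0.008,0,0,0.011,0]'
python3 st.py
```

```text
clock: 12.95
eef_pos: [0.5593, 0.0876, 0.2004]
tool_rot: [-0.701, 0.713, 0.0, -0.0]
ft_force: [-0.4, -0.4, -0.4]
grip_width: 0.0111
grasp_force: 59.0
t12.95 pos [0.5593 0.0876 0.2004] head 269.05 z-axis [-4.e-04 -0.e+00 -1.e+00] F [-0.4 -0.4 -0.4] T [-0.32 -0.02  0.01] w 0.0111 g 59 j6 -1.40
```

```bash
python3 -m pendant '[0,0,0.001,0,0,0.002,0, 0,0,0.002,0,0,0.004,0, 0,0,0.003,0,0,0.004,0, 0,0,0.004,0,0,0.004,0, 0,0,0.005,0,0,0.004,0, 0,0,0.006,0,0,0.004,0, 0,0,0.006,0,0,0.004,0, 0,0,0.006,0,0,0.004,0, 0,0,0.006,0,0,0.004,0, 0,0,0.006,0,0,0.004,0]'
python3 st.py
```

```text
clock: 13.78
eef_pos: [0.5594, 0.0876, 0.1978]
tool_rot: [-0.697, 0.717, -0.0, 0.0]
ft_force: [-0.4, -1.4, 3.3]
grip_width: 0.0112
grasp_force: 59.3
t13.78 pos [0.5594 0.0876 0.1978] head 268.33 z-axis [ 2.e-04  1.e-04 -1.e+00] F [-0.4 -1.4  3.3] T [-0.31  0.28  0.02] w 0.0112 g 59 j6 -1.39
```

```bash
python3 -m pendant '[0,0,0,0,0,0,0, 0,0,0.0005,0,0,0,0, 0,0,0.0005,0,0,0,0, 0,0,0.0005,0,0,0,0, 0,0,0.0005,0,0,0,0, 0,0,0.0005,0,0,0,0, 0,0,0.0005,0,0,0,0, 0,0,0.0005,0,0,0,0, 0,0,0.0005,0,0,0,0, 0,0,0.0005,0,0,0,0]'
python3 st.py
python3 -m pendant '[0,0,0.0001,0,0,0.005,0, 0,0,0.0002,0,0,0.012,0, 0,0,0.0004,0,0,0.022,0, 0,0,0.0005,0,0,0.032,0, 0,0,0.0006,0,0,0.042,0, 0,0,0.0008,0,0,0.052,0, 0,0,0.0009,0,0,0.062,0, 0,0,0.0010,0,0,0.072,0, 0,0,0.0011,0,0,0.08,0, 0,0,0.0011,0,0,0.083,0]'
python3 st.py
```

```text
clock: 14.62
eef_pos: [0.5594, 0.0876, 0.1977]
tool_rot: [-0.697, 0.717, -0.0, 0.0]
ft_force: [-2.5, -1.6, 5.6]
grip_width: 0.0111
grasp_force: 59.7
t14.62 pos [0.5594 0.0876 0.1977] head 268.33 z-axis [ 4.e-04  1.e-04 -1.e+00] F [-2.5 -1.6  5.6] T [-0.24  0.45  0.  ] w 0.0111 g 60 j6 -1.39
clock: 15.45
eef_pos: [0.5595, 0.0873, 0.1974]
tool_rot: [-0.597, 0.802, -0.0, 0.0]
ft_force: [-1.6, -3.0, 6.4]
grip_width: 0.0111
grasp_force: 60.3
t15.45 pos [0.5595 0.0873 0.1974] head 253.38 z-axis [ 8.e-04 -6.e-04 -1.e+00] F [-1.6 -3.   6.4] T [-0.49  0.54  0.37] w 0.0111 g 60 j6 -1.13
```

```bash
python3 -m pendant '[0.001,0,0.0002,0,0,0.016,0, 0.001,0,0.0004,0,0,0.032,0, 0.001,0,0.0006,0,0,0.048,0, 0.001,0,0.0008,0,0,0.064,0, 0.001,0,0.001,0,0,0.08,0, 0.001,0,0.0012,0,0,0.096,0, 0.001,0,0.0014,0,0,0.112,0, 0.001,0,0.0016,0,0,0.128,0, 0.001,0,0.0018,0,0,0.144,0, 0.001,0,0.002,0,0,0.16,0]'
python3 st.py
```

```text
clock: 16.28
eef_pos: [0.5594, 0.0872, 0.1964]
tool_rot: [-0.379, 0.926, -0.0, 0.0]
ft_force: [-2.3, -1.0, 6.6]
grip_width: 0.0112
grasp_force: 60.4
t16.28 pos [0.5594 0.0872 0.1964] head 224.51 z-axis [ 8.e-04  0.e+00 -1.e+00] F [-2.3 -1.   6.6] T [-0.3   0.49  0.4 ] w 0.0112 g 60 j6 -0.62
```

```bash
python3 -m pendant '[0,0,0.0002,0,0,0.016,0, 0,0,0.0004,0,0,0.032,0, 0,0,0.0006,0,0,0.048,0, 0,0,0.0008,0,0,0.064,0, 0,0,0.001,0,0,0.08,0, 0,0,0.0012,0,0,0.096,0, 0,0,0.0014,0,0,0.112,0, 0,0,0.0016,0,0,0.128,0, 0,0,0.0018,0,0,0.144,0, 0,0,0.002,0,0,0.16,0]'
python3 st.py
```

```text
clock: 17.12
eef_pos: [0.5593, 0.0872, 0.1955]
tool_rot: [-0.137, 0.991, -0.0, 0.0]
ft_force: [-2.2, -1.8, 7.8]
grip_width: 0.0109
grasp_force: 60.4
t17.12 pos [0.5593 0.0872 0.1955] head 195.71 z-axis [ 7.e-04 -0.e+00 -1.e+00] F [-2.2 -1.8  7.8] T [-0.41  0.63  0.37] w 0.0109 g 60 j6 -0.12
```

```bash
python3 -m pendant '[0,0,0.0002,0,0,0.016,0, 0,0,0.0004,0,0,0.032,0, 0,0,0.0006,0,0,0.048,0, 0,0,0.0008,0,0,0.064,0, 0,0,0.001,0,0,0.08,0, 0,0,0.0012,0,0,0.096,0, 0,0,0.0014,0,0,0.112,0, 0,0,0.0015,0,0,0.125,0, 0,0,0.0016,0,0,0.133,0, 0,0,0.0016,0,0,0.133,0]'
python3 st.py;python3 - <<'E'
from h import *
from workcell import bot
o,c=wrist();s=bot.camera("side");t=bot.camera("top");pickle.dump((o,c,s,t),open("f.pkl","wb"))
g=c["pixels"][:,:,::-1];b=s["pixels"][:,:,::-1]
m=np.hstack([cv2.resize(g[0:300,170:400],(460,600)),cv2.resize(b[110:260,180:265],(340,600),interpolation=cv2.INTER_CUBIC)])
cv2.imwrite("pics/f.png",cv2.convertScaleAbs(m,alpha=1.3))
E
```

```text
clock: 17.95
eef_pos: [0.5591, 0.0872, 0.1947]
tool_rot: [0.071, 0.997, 0.0, 0.0]
ft_force: [-2.8, -1.0, 6.7]
grip_width: 0.0113
grasp_force: 60.2
t17.95 pos [0.5591 0.0872 0.1947] head 171.86 z-axis [ 4.e-04  1.e-04 -1.e+00] F [-2.8 -1.   6.7] T [-0.34  0.64  0.22] w 0.0113 g 60 j6 0.30
```

View pics/f.png

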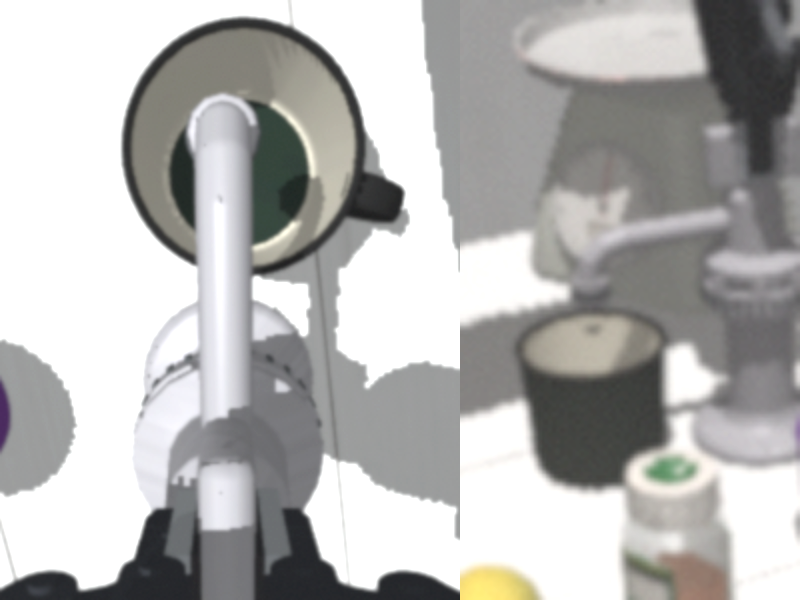

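Run:
```python
from h import *
o,c,s,t=pickle.load(open("f.pkl","rb"))
Ti=np.linalg.inv(c["cam_to_world"]@np.linalg.inv(c["hand_eye"]))
m=px2w(c,291.2,72.2,.08);print("mug tool",(Ti@np.append(m,1))[:3],m)
f=lambda u,v,z:(px2w(c,u,v,z,T=c["hand_eye"]))
n=f(170+222/2,100/2,.055);print("nozzle elbow tool",n); print("tube mid",f(170+225/2,250/2,.043))
print("side mug",px2w(s,180+593/4,110+344/4,.079),"side nozzle mouth",px2w(s,180+592/4,110+290/4,.1078))
```

```text
mug tool [0.1006563  0.00658838 0.11463358] [0.46048172 0.10801456 0.08      ]
nozzle elbow tool [ 0.10269934 -0.00013482  0.055     ]
tube mid [0.06511664 0.00062117 0.043     ]
side mug [ 0.68897408 -0.03474245  0.079     ] side nozzle mouth [ 0.69449605 -0.02393169  0.1078    ]
```

The wrist view has the nozzle at (222,125) and the mug rim centre at (242,144). The offset is 6.4 mm at 100 mm, so another 3.7° clockwise is needed, to about 168.2°, which matches the earlier estimate.

```bash
python3 -m pendant '[0,0,0,0,0,0.004,0, 0,0,0,0,0,0.009,0, 0,0,0,0,0,0.014,0, 0,0,0,0,0,0.018,0, 0,0,0,0,0,0.0205,0, 0,0,0,0,0,0.0205,0, 0,0,0,0,0,0.0205,0, 0,0,-0.0005,0,0,0.0205,0, 0,0,-0.001,0,0,0.0205,0, 0,0,-0.001,0,0,0.0205,0]'
python3 st.py;python3 - <<'E'
from h import *
o,c=wrist();g=c["pixels"]
Ti=np.linalg.inv(c["cam_to_world"]@np.linalg.inv(c["hand_eye"]))
m=(g.max(2)<60).astype(np.uint8);m[140:]=0
k=[q for q in cv2.findContours(m,cv2.RETR_EXTERNAL,cv2.CHAIN_APPROX_NONE)[0] if cv2.contourArea(q)>2000 or len(q)>150]
for q in k: print(cv2.boundingRect(q),cv2.minEnclosingCircle(q))
row=g[125].sum(1).astype(int);print("tube row125",row[262:306])
E
```

```text
clock: 18.93
eef_pos: [0.5591, 0.0872, 0.1946]
tool_rot: [0.103, 0.995, 0.0, -0.0]
ft_force: [-2.4, -0.6, 5.6]
grip_width: 0.011
grasp_force: 60.1
t18.93 pos [0.5591 0.0872 0.1946] head 168.19 z-axis [-0.e+00  2.e-04 -1.e+00] F [-2.4 -0.6  5.6] T [-0.23  0.54  0.3 ] w 0.0110 g 60 j6 0.36
(223, 10, 141, 126) ((294.92889404296875, 74.30963134765625), 72.56241607666016)
tube row125 [313 315 316 316 319 347 409 452 483 506 523 532 537 543 560 589 620 632
 621 598 572 547 525 509 497 484 467 447 425 404 379 353 321 320 367 402
 408 406 406 406 408 408 406 406]
```

```bash
python3 -m pendant '[0,0,-0.001,0,0,0,0, 0,0,-0.001,0,0,0,0.15, 0,0,-0.001,0,0,0,0.3, 0,0,-0.001,0,0,0,0.5, 0,0,-0.001,0,0,0,0.6, 0,0,-0.001,0,0,0,0.6, 0,0,-0.001,0,0,0,0.6, 0,0,-0.001,0,0,0,0.6, 0,0,-0.001,0,0,0,0.6, 0,0,-0.001,0,0,0,0.6]'
python3 st.py
python3 -m pendant '[0,0,-0.01,0,0,0,0.6, 0,0,-0.03,0,0,0,0.6, 0,0,-0.06,0,0,0,0.6, 0,0,-0.1,0,0,0,0.6, 0,0,-0.14,0,0,0,0.6, 0,0,-0.17,0,0,0,0.6, 0,0,-0.19,0,0,0,0.6, 0,0,-0.2,0,0,0,0.6, 0,0,-0.2,0,0,0,0.6, 0,0,-0.2,0,0,0,0.6]'
python3 st.py;python3 - <<'E'
from h import *
from workcell import bot
o,c=wrist();g=c["pixels"];s=bot.camera("side")
pickle.dump((c,s),open("e.pkl","wb"))
o1,c1,s1,t1=pickle.load(open("f.pkl","rb"))
d=np.abs(s["pixels"].astype(int)-s1["pixels"]).sum(2)
# change of flange/tube/mug region in side view since last look (gripper excluded: rows>165)
print("side px changed >60, rows165+:",(d[165:]>60).sum(), "flange area",(d[170:185,238:262]>60).sum())
m=(g.max(2)<60).astype(np.uint8)
for q in cv2.findContours(m,cv2.RETR_EXTERNAL,cv2.CHAIN_APPROX_NONE)[0]:
    if cv2.boundingRect(q)[1]<200 and len(q)>80: print(cv2.boundingRect(q))
print("pred mug",w2px(c,[.4610,.1085,.08]))
for L in(.06,.09,.1):
    h=np.radians(168.2);print("pred tube",L,w2px(c,[.559+L*np.cos(h),.0872+L*np.sin(h),.15]))
for v in range(100,200,10): print(v,g[v,262:306:2].sum(1))
E
```

```text
clock: 19.82
eef_pos: [0.5593, 0.0871, 0.195]
tool_rot: [0.103, 0.995, 0.0, 0.0]
ft_force: [-0.7, -0.3, 0.1]
grip_width: 0.051
grasp_force: 0.0
t19.82 pos [0.5593 0.0871 0.195 ] head 168.15 z-axis [ 1.e-04  1.e-04 -1.e+00] F [-0.7 -0.3  0.1] T [-0.01 -0.01 -0.01] w 0.0510 g 0 j6 0.36
clock: 20.65
eef_pos: [0.5591, 0.0871, 0.2947]
tool_rot: [0.103, 0.995, -0.0, -0.0]
ft_force: [-0.6, -0.7, 0.6]
grip_width: 0.0515
grasp_force: 0.0
t20.65 pos [0.5591 0.0871 0.2947] head 168.16 z-axis [-4.e-04 -1.e-04 -1.e+00] F [-0.6 -0.7  0.6] T [-0.04 -0.    0.01] w 0.0515 g 0 j6 0.36
side px changed >60, rows165+: 1133 flange area 15
(257, 69, 52, 51)
(242, 45, 99, 87)
pred mug [283.09574705  87.88000576]
pred tube 0.06 [282.09836262 130.0535152 ]
pred tube 0.09 [282.00410092  92.03335365]
pred tube 0.1 [281.97187542  78.89652567]
100 [ 86  86  85  82 106 376 473 494 509 509 476 437 380 303 165 133 133 129
 133 131 111  84]
110 [ 93  84  85  89 100 317 464 500 550 557 495 448 391 314 182 137 137 138
 135 134 136 232]
120 [289 289 307 317 260 273 453 494 546 572 506 453 401 329 204 208 318 474
 487 422 395 367]
130 [653 635 552 359 236 230 435 492 526 570 516 463 409 341 218 125 126 145
 209 293 335 341]
140 [654 653 650 655 653 615 449 489 515 571 524 469 419 354 440 650 652 653
 651 650 654 657]
150 [549 454 476 518 543 541 449 480 506 560 529 472 429 364 341 488 506 500
 479 452 418 372]
160 [576 572 573 561 440 423 397 471 500 547 533 479 435 371 285 217 241 249
 227 257 262 261]
170 [461 497 510 512 509 507 455 459 498 533 536 486 442 382 303 265 267 266
 331 413 325 272]
180 [527 528 526 524 506 423 332 307 291 279 267 255 246 237 232 238 241 254
 265 262 264 265]
190 [521 473 339 327 345 436 443 462 520 559 539 507 461 406 318 256 259 250
 237 236 242 258]
```

```bash
python3 -c "
from workcell import bot
print(bot.job_done())"
```

```text
the job is handed in; nothing more can be done
None
```

The spout is seated in the collar notches, was screwed clockwise about 100° to the mug, and has been released. By camera the nozzle is within about 3 mm of the mug's middle. The job was handed in at about 21 s; no verdict came back.

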